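Check the twelve-tooth gear against the master gear

ROBOT

A 7-joint arm with a two-finger parallel gripper is mounted at the origin on the work surface. World frame = base frame: x ahead of the robot, y to its left, z up, the work surface at z = 0. Lengths are in m, angles in rad, forces in N, time in s.
With the tool pointing down it reaches from about 0.35 to 0.9 m from the base axis. Payload 7.2 kg.
Tool frame: the origin (TCP) lies at the very end of the fingers, on their centre line; the grasp point (between the pads) lies 19 mm behind it; z points along the fingers, y is the line along which they close (so a half turn about z gives the same grasp; the last joint's range is limited). The gripper opens to 88 mm and grips with 3 to 60 N. Pads are 20 mm wide; open, the fingers measure 115 mm over their backs; the gripper's body (75 mm by 178 mm) begins 61 mm behind the grasp point.
Start: joints at [1.247, 0.411, -0.013, 1.596, 0.006, 1.134, -0.082], TCP at [0.158, -0.605, 0.223] pointing down, gripper open.
Joint ranges: [-2.95, 2.95], [-0.29, 1.99], [-1.47, 1.44], [0.14, 2.54], [-1.03, 4.17], [0.13, 1.85], [-2.86, 2.86]. Speed limits (rad/s): [2.39, 2.39, 3.01, 3.01, 3.14, 3.14, 3.14].

INTERFACE

Orientations are given as a unit quaternion [w, x, y, z].
In Python, from bench import get_obs, eyes, workorder, finder gives the robot as it stands.
- The arm moves only by the shell command python3 -m inch 'ROWS'. ROWS is JSON, a list of rows, each a list of 7 numbers: the turn, a rotation vector about the tool's x, y, z in units of 5 degrees (1.0 is 5 degrees), then the shift along the tool's x, y, z in units of 25 mm (1.0 is 25 mm), then the finger opening in mm, from 0 to 87.8. In form: [[ax, ay, az, dx, dy, dz, fingers], ...]. A call has 1 to 10 rows; each row is the pose to reach, as a shift and turn from the pose commanded when the call began, along the tool's axes at that moment; what a row does not reach only later rows make up. A row lasts 1/12 s, in which the tool goes at most 41.7 mm and 7.16 degrees, less where a joint would pass 70% of its speed; a pose out of reach is approached as far as the arm can. A call with a gripper value outside its range is refused whole. The fingers move at their own pace and stop on an object; the grip force is fixed at half the most. Time passes only in rows, so rows that repeat a pose let the fingers close. It gives the time, the measured TCP pose, the force, the opening and the grip force at its end, in the units of the state.
- get_obs(): the state, without advancing time (a new reading comes with each control period).
- eyes.snapshot(name): name is "scene" or "top" or "wrist"; returns a dict with "color" (400x640x3 uint8, red, green, blue), "range_z" (400x640 float32, m along the optical axis (not along the pixel's ray), 0 where there is no reading), "camera_matrix" (3x3 intrinsics, pixels), "R" (3x3) and "t" (3): a world point X has camera coordinates R X + t; the wrist camera has in their place "mount" (4x4, takes a point from camera to tool coordinates, whose origin is the TCP and whose axes are the flange's). Camera axes: x right, y down, z forward; pixel columns grow to the right and rows downward; lengths in m; the calibration is good to about 2 mm. A picture is of the moment at which its call begins: read the wrist's pose just before it.
- workorder.job_done(): hands the job in; it is judged then, once.
Trained networks look in the newest picture that a camera, given by its name, has taken for a name from the list of things; names that differ only in an ending like _2 or _b are one class to them, and where a whole thing is asked for, a point or a joint stands for the part that bears it (a point fixed in the world has none). Each returns a list of dicts, best first, with "conf" (0 to 1); they miss things now and then, are a little off and sometimes report something else, mostly with a low value. They report only what shows in the picture. A call takes as long as a camera call. They do not tell look-alikes from the thing itself.
- finder.search_frame(camera, target): "box" ([left, top, right, bottom] in pixels, round what is visible of it).
The state is a dict: "clock": time; "qpos": joint angles; "qd": joint speeds; "joint_efforts": joint torques, N m; "ee_pos": TCP position; "eef_rot": TCP orientation; "force": force on the tool from outside, world axes, zero at the start; "torque": the same for the moment, N m; "grip_width": finger opening in m; "grip_force": force on a finger pad.
Only numpy, scipy, OpenCV 4.12 (cv2) and the standard library are available. Lean on these libraries where they do the work, as an engineer would, in place of code of your own. Each camera call takes 0.05 s, during which the arm holds its last target. There are 200 camera calls.

TASK

Of the three loose brass gears on the black mat, take the one with twelve teeth and seat it, hub up, fully down on the empty tapered post of the blue gear tester. Then slide the carriage by its red plate all the way home towards the steel master gear, so that the teeth are in mesh, and let go. Leave the two other brass gears where they lie.

Things in the scene. Friction and masses are not known exactly. Their poses are not given: they have to be found in the camera images.
- gear12_center (a point): The gear to be tested: brass spur gear with 12 teeth, lying flat on the 3 mm thick black mat, hub up. Toothed disc 70 mm across the tooth tips and 12 mm thick, on it a round hub 32 mm in diameter and 24 mm high, through bore 22 mm; 36 mm high in all, about 0.26 kg. The point is on its axis, half-way up: 18 mm above its underside, 6 mm above the disc's top face, 18 mm below the hub's top. z is its axis, up. Grasp it by the hub.
- gear9_center (a point): Wrong gear, to be left alone: 9 teeth, 55 mm across the tips, otherwise like the 12-tooth gear (same disc thickness, hub, bore, and point half-way up).
- gear15_center (a point): Wrong gear, to be left alone: 15 teeth, 85 mm across the tips, otherwise like the 12-tooth gear.
- post_seat (a point): On the tester's carriage: the centre of the flat round steel seat (38 mm across) at the foot of the upright test post, on which the gear's underside rests when fully down; about 50 mm above the bench. The post is 19 mm in diameter for 16 mm above the seat and then tapers to a 6 mm tip 44 mm above the seat, so that it centres the bore by itself. x points along the slide from the post to the master gear, z up. Post and seat are oiled and slippery. It moves with the carriage.
- plate_top (a point): Centre of the top edge of the upright red plate at the carriage's outer end, 85 mm behind the post (away from the master gear). The plate is 12 mm thick along the slide, 50 mm wide across it, and stands 56 mm high above the dark carriage; nothing else stands within 40 mm of its two faces, even with the 12-tooth gear on the post. x points towards the master gear.
- master_center (a point): Centre of the steel master gear (14 teeth, 80 mm across the tips, 16 mm thick, at the height of the tested gear's disc, with a blue hub), free to turn, on a sprung slide on the tester. x points away from the post.
- carriage (a joint): How far the carriage has been slid towards the master gear, in m: 0 at the open end, 0.045 fully home at its stop. It stays where it is left (about 7 N of friction; the master's springs add 3 to 4 N near the end).
- master_slide (a joint): How far the sprung master gear has been pushed back, in m, 0 to 0.020: 0 when nothing touches it, about 0.004 to 0.007 when the carriage is home with the 12-tooth gear in mesh, about 0.017 if tooth tip stood on tooth tip.
Not all that is in view belongs to the job. Leave any green, purple or turquoise look-alike of the part that bears gear12_center alone.

How it is judged:
On the way, in this order (a step that is already met when the one before it is completed fails the run):
1. the 12-tooth gear is fully down on the test post, with the carriage still open (horizontal distance between gear12_center and post_seat below 0.005 m and z of gear12_center in the frame of post_seat below 0.0215 m and angle between gear12_center's own z axis and vertical below 0.12 rad and value of joint carriage below 0.03 m), for 0.2 s.
2. the carriage is slid home (value of joint carriage above 0.04 m), for 0.2 s.
At the end, for the whole second after the job is handed in: The 12-tooth gear sits hub up on the post, within 5 mm of its axis, within 3.5 mm of fully down and tilted under 7 degrees; the carriage is within 5 mm of fully home; the gear is in mesh, pushing the master back by 0.5 to 10 mm (horizontal distance between gear12_center and post_seat below 0.005 m and z of gear12_center in the frame of post_seat below 0.0215 m and angle between gear12_center's own z axis and vertical below 0.12 rad and value of joint carriage above 0.04 m and value of joint master_slide between 0.0005 and 0.01 m); the robot touches nothing.
It fails at once if the 9-tooth gear is moved more than 30 mm (distance of gear9_center from where it was at the start of the episode above 0.03 m).
It fails at once if the 15-tooth gear is moved more than 30 mm (distance of gear15_center from where it was at the start of the episode above 0.03 m).
It also fails if it takes over 53 s, if anything falls off the work surface, if the arm or the gripper's body presses on something with over 40 N, if the wrist force passes 120 N, or if a joint passes its speed limit or range.

## Working session

There is one attempt and no reset: what is moved stays moved. The work goes in short steps, Python scripts to look and compute and a shell command to move; the robot and the scene stay as the last step left them, time stands still between calls to the robot, and variables do not carry over. Pictures are saved under pics/ and viewed, at most 10 in all, crops included, and the job is handed in when it is done.

```bash
mkdir -p pics; ls
cat > h.py <<'E'
import numpy as np, cv2
from bench import get_obs, eyes, workorder, finder
from scipy.spatial.transform import Rotation as Ro
def toolR(o=None):
    o=o or get_obs(); q=o["eef_rot"]; return Ro.from_quat([q[1],q[2],q[3],q[0]]).as_matrix(), np.array(o["ee_pos"])
def cloud(name):
    R0,p0=toolR(); s=eyes.snapshot(name); K=s["camera_matrix"]; z=s["range_z"]
    v,u=np.mgrid[:400,:640]
    P=np.stack([(u-K[0,2])/K[0,0]*z,(v-K[1,2])/K[1,1]*z,z],-1)
    if "mount" in s: M=np.array(s["mount"]); W=(P@M[:3,:3].T+M[:3,3])@R0.T+p0
    else: W=(P-s["t"])@s["R"]
    W[z==0]=np.nan
    return s,W
def save(n,c): cv2.imwrite("pics/"+n+".png",c[...,::-1])
E
python3 - <<'E'
from h import *
o=get_obs(); print(o["clock"],o["ee_pos"],o["eef_rot"],o["force"]); print(toolR(o)[0].round(3))
for n in ["top","scene"]:
    s,W=cloud(n); save(n+"0",s["color"]); np.savez("pics/"+n,W=W,c=s["color"])
    for t in ["gear12_center","gear9_center","gear15_center","post_seat","plate_top","master_center"]:
        for d in finder.search_frame(n,t)[:3]:
            b=d["box"]; u,v=int((b[0]+b[2])/2),int((b[1]+b[3])/2)
            print(n,t,round(d["conf"],2),np.round(b),W[min(v,399),min(u,639)].round(3))
E
```

```text
pics
0.0 [ 0.15797964 -0.60418926  0.22182299] [-7.78219608e-04  9.91828515e-01  1.27575727e-01 -1.57770956e-04] [ 0.54685879 -0.17514999 -0.10453298]
[[ 0.967  0.253 -0.001]
 [ 0.253 -0.967  0.002]
 [-0.    -0.002 -1.   ]]
top gear12_center 0.96 [446. 187. 473. 214.] [ 0.514 -0.459 -0.007]
top gear12_center 0.92 [399. 215. 420. 236.] [ 0.449 -0.322  0.004]
top gear12_center 0.85 [383. 261. 414. 291.] [ 0.317 -0.289  0.002]
top gear9_center 0.67 [327. 155. 352. 173.] [ 0.619 -0.142  0.005]
top gear15_center 0.55 [393. 163. 420. 187.] [ 0.585 -0.32   0.004]
top post_seat 0.75 [189. 151. 226. 198.] [0.591 0.204 0.043]
top plate_top 0.68 [188. 148. 230. 200.] [0.591 0.197 0.046]
top master_center 0.82 [203. 214. 238. 244.] [0.448 0.165 0.062]
scene gear12_center 0.91 [202. 279. 234. 306.] [ 0.525 -0.46   0.023]
scene gear12_center 0.77 [229. 237. 259. 261.] [ 0.46  -0.327  0.027]
scene gear12_center 0.77 [182. 255. 211. 280.] [ 0.427 -0.44   0.025]
scene gear9_center 0.73 [336. 232. 353. 250.] [ 0.628 -0.151  0.031]
scene gear15_center 0.66 [267. 261. 305. 289.] [ 0.599 -0.326  0.024]
scene gear15_center 0.16 [384. 158. 432. 192.] [0.59  0.207 0.044]
scene post_seat 0.92 [383. 156. 432. 190.] [0.585 0.215 0.046]
scene plate_top 0.81 [382. 156. 429. 191.] [0.582 0.209 0.047]
scene plate_top 0.7 [345. 152. 378. 176.] [nan nan nan]
scene master_center 0.71 [344. 153. 375. 175.] [0.461 0.141 0.065]
```

Run:
```python
import cv2
a=cv2.imread("pics/top0.png")[130:310,150:490]; cv2.imwrite("pics/a.png",cv2.resize(a,(800,424),interpolation=cv2.INTER_CUBIC))
a=cv2.imread("pics/scene0.png")[130:330,150:450]; cv2.imwrite("pics/b.png",cv2.resize(a,(800,533),interpolation=cv2.INTER_CUBIC))
```

```text
(no output)
```

View pics/a.png

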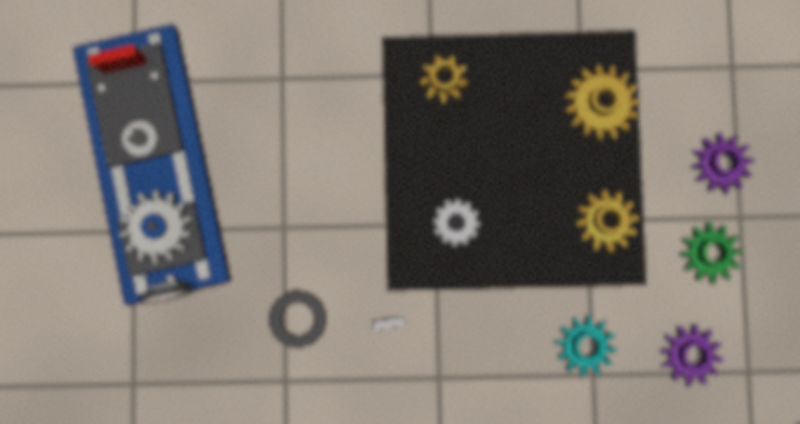

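View pics/b.png

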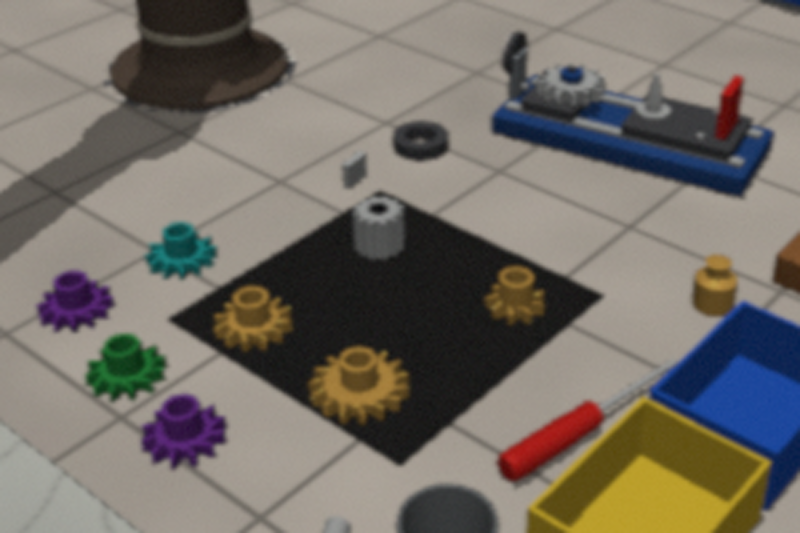

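The 12-tooth brass gear is the lower-right one on the mat (full top image ≈ (408,223)). The 15-tooth one is above it and the 9-tooth one at upper left. The tester's post is near (209,189), its master near (216,226) and the red plate near (200,154). I'll measure the targets from the clouds already taken and move over the gear.

```bash
python3 -m inch '[[0,0,0,1.4,-0.8,0,87],[0,0,0,2.8,-1.6,0,87],[0,0,0,4.2,-2.4,0,87],[0,0,0,5.6,-3.2,0,87],[0,0,0,7,-4,0,87],[0,0,0,8.4,-4.8,0,87],[0,0,0,9.8,-5.6,0,87],[0,0,0,11.2,-6.4,0,87],[0,0,0,12.6,-7.2,0,87],[0,0,0,13.6,-8,0,87]]'
python3 - <<'E'
from h import *
o=get_obs(); print(o["clock"],o["ee_pos"],o["force"])
s,W=cloud("wrist"); save("w1",s["color"]); print(np.array(s["mount"]).round(3))
c=s["color"].astype(int)
m=(c[...,0]-c[...,2]>60)&(W[...,2]>.033)&(W[...,2]<.045)
n,l,st,ce=cv2.connectedComponentsWithStats(m.astype(np.uint8))
for i in range(1,n):
    if st[i,4]>60:
        P=W[l==i]; print(st[i],np.median(P,0).round(4),(P.max(0)+P.min(0))/2)
for n in ["top","scene"]:
    d=np.load(f"pics/{n}.npz"); W=d["W"]; c=d["c"].astype(int); h=cv2.cvtColor(d["c"],cv2.COLOR_RGB2HSV)
    red=((h[...,0]<8)|(h[...,0]>172))&(h[...,1]>150)&(W[...,2]>.07)&(W[...,1]>0)
    P=W[red]; 
    if len(P): print(n,"red",len(P),P.mean(0).round(4),np.nanpercentile(P,[5,95],axis=0).round(3))
    br=(h[...,0]>14)&(h[...,0]<30)&(h[...,1]>110)&(np.hypot(W[...,0]-.45,W[...,1]+.322)<.06)
    P=W[br]; print(n,"brass",len(P),P.mean(0).round(4),np.nanpercentile(P,[3,97],axis=0).round(3))
E
```

```text
clock: 1.53
ee_pos: [0.4391, -0.3227, 0.223]
eef_rot: [0.0, 0.992, 0.129, 0.001]
force: [0.1, -0.4, -0.5]
grip_width: 0.0874
grip_force: 0.0
1.5333 [ 0.4390768  -0.32265822  0.22297266] [ 0.05344523 -0.41172989 -0.45895144]
[[-0.    -0.97  -0.245  0.067]
 [ 1.    -0.    -0.     0.001]
 [ 0.    -0.245  0.97  -0.162]
 [ 0.     0.     0.     1.   ]]
[333  14  34  37 544] [ 0.5864 -0.3184  0.0386] [ 0.58598262 -0.31866936  0.03713429]
[299 152  31  30 368] [ 0.4523 -0.3197  0.0385] [ 0.45302126 -0.31866823  0.03680392]
top red 135 [0.6336 0.2113 0.0943] [[0.627 0.19  0.074]
 [0.64  0.233 0.104]]
top brass 507 [ 0.4531 -0.3174  0.0152] [[ 0.423 -0.349 -0.   ]
 [ 0.483 -0.289  0.041]]
scene red 85 [0.5442 0.2028 0.1069] [[-0.701  0.188  0.073]
 [ 0.646  0.227  0.286]]
scene brass 541 [ 0.4565 -0.3212  0.0173] [[ 0.41  -0.347  0.002]
 [ 0.482 -0.286  0.039]]
```

View pics/w1.png

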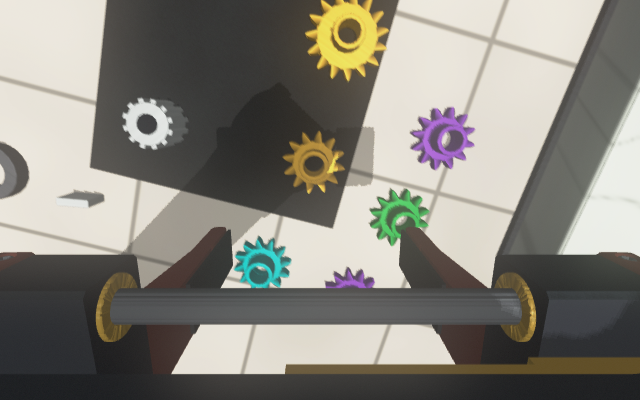

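The 12-tooth gear (hub at (314,164)) lies alone below the camera, with the green look-alike at lower right. I'll move above it and check from nearer.

```bash
python3 -m inch '[[0,0,0,0.6,0,1.3,54],[0,0,0,0.6,0,2.6,54],[0,0,0,0.6,0,3.9,54],[0,0,0,0.6,0,5.2,54],[0,0,0,0.6,0,5.2,54],[0,0,0,0.6,0,5.2,54]]'
cat > loc.py <<'E'
from h import *
o=get_obs(); R,p=toolR(o); print(o["clock"],p,o["grip_width"])
s,W=cloud("wrist"); save("w2",s["color"]); c=s["color"].astype(int)
m=(c[...,0]-c[...,2]>40)&(W[...,2]>.033)&(W[...,2]<.045)
n,l,st,ce=cv2.connectedComponentsWithStats(m.astype(np.uint8))
for i in range(1,n):
    if st[i,4]>100:
        P=W[l==i]; (cc,r)=cv2.minEnclosingCircle(P[:,:2].astype(np.float32)); q=np.array([*cc,np.median(P[:,2])])
        print(st[i],q.round(4),round(r,4),"tool units",(R.T@(q-p)/.025).round(2))
E
python3 loc.py
```

```text
clock: 2.08
ee_pos: [0.4499, -0.321, 0.0918]
eef_rot: [-0.001, 0.992, 0.128, -0.001]
force: [-0.3, -0.2, 0.1]
grip_width: 0.0549
grip_force: 0.0
2.0833 [ 0.44994403 -0.32096528  0.09180082] 0.05486986902418603
[342   0  55  30 725] [ 0.5836 -0.319   0.0385] 0.0157 tool units [5.2  1.28 2.12]
[289 188  47  47 993] [ 0.453  -0.3186  0.0384] 0.0161 tool units [ 0.15 -0.05  2.13]
```

View pics/w2.png

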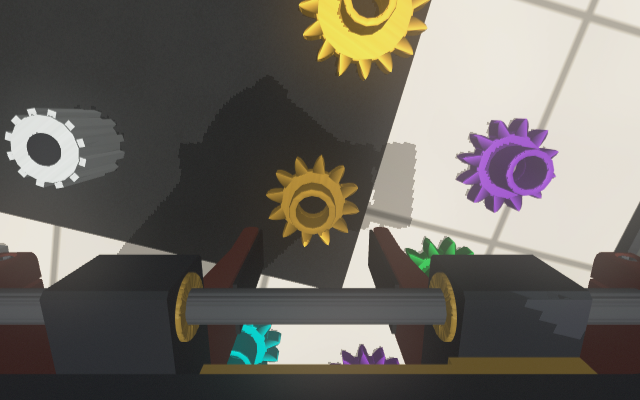

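The gear hub is at (312,207), centred between the fingers at the sides; the green one is clear of the right finger. Descend and grip.

```bash
python3 -m inch '[[0,0,0,0.15,-0.03,1,54],[0,0,0,0.15,-0.03,2,54],[0,0,0,0.15,-0.03,2.7,54],[0,0,0,0.15,-0.03,2.9,54],[0,0,0,0.15,-0.03,2.9,20],[0,0,0,0.15,-0.03,2.9,20],[0,0,0,0.15,-0.03,2.9,20],[0,0,0,0.15,-0.03,2.9,20],[0,0,0,0.15,-0.03,2.9,20]]'
```

```text
clock: 2.88
ee_pos: [0.4552, -0.3194, 0.0219]
eef_rot: [0.0, 0.992, 0.128, 0.001]
force: [-1.3, 3.1, 7.8]
grip_width: 0.0311
grip_force: 30.0
```

```bash
python3 -m inch '[[0,0,0,0,0,-1.3,20],[0,0,0,0,0,-2.6,20],[0,0,0,0,0,-4,20],[0,0,0,0,0,-5.4,20],[0,0,0,0,0,-6.8,20],[0,0,0,0,0,-6.8,20]]'
python3 - <<'E'
from h import *
for n in ["top","scene"]:
    d=np.load(f"pics/{n}.npz"); W=d["W"]; h=cv2.cvtColor(d["c"],cv2.COLOR_RGB2HSV)
    g=(h[...,1]<60)&(h[...,2]>110)&(W[...,1]>.12)&(W[...,1]<.26)&(W[...,0]>.4)&(W[...,0]<.68)&(W[...,2]>.048)
    k,l,st,ce=cv2.connectedComponentsWithStats(g.astype(np.uint8))
    for i in range(1,k):
        if st[i,4]>8: P=W[l==i]; print(n,st[i],np.median(P,0).round(4),((np.nanpercentile(P,3,axis=0)+np.nanpercentile(P,97,axis=0))/2).round(4),P[:,2].max())
R,p=toolR(); print(p); 
q=np.array([.555,.20,p[2]])-[.10,0.0,0]; print((R.T@(q-p)/.025).round(2))
E
```

```text
clock: 3.38
ee_pos: [0.4575, -0.3217, 0.198]
eef_rot: [0.004, 0.992, 0.127, 0.004]
force: [1.9, -0.6, -2.1]
grip_width: 0.0313
grip_force: 30.0
top [202 181  15  16 127] [0.5511 0.1935 0.051 ] [0.5525 0.1968 0.0706] 0.09557256480601944
top [201 211  30  31 481] [0.4543 0.1749 0.0638] [0.4546 0.1759 0.0641] 0.07488889978303792
scene [353 154  25  12 129] [0.4611 0.1749 0.0641] [0.4536 0.1776 0.0645] 0.07506346446198674
scene [395 157   4   9  16] [0.5564 0.1969 0.0861] [0.5553 0.1975 0.0829] 0.09498227336666308
scene [389 168  12   6  36] [0.5563 0.1916 0.0499] [0.5508 0.1965 0.051 ] 0.05935278488597232
[ 0.45753192 -0.32172508  0.19799805]
[  5.18 -20.22  -0.14]
```

```bash
python3 -m inch '[[0,0,0,0.4,-1.6,0,20],[0,0,0,0.8,-3.2,0,20],[0,0,0,1.2,-4.8,0,20],[0,0,0,1.6,-6.4,0,20],[0,0,0,2,-8,0,20],[0,0,0,2.5,-9.6,0,20],[0,0,0,2.9,-11.2,0,20],[0,0,0,3.3,-12.8,0,20],[0,0,0,3.7,-14.4,0,20],[0,0,0,4.1,-16,0,20]]'
python3 -m inch '[[0,0,0,0.4,-1.6,0,20],[0,0,0,0.8,-3.2,0,20],[0,0,0,1,-4.2,0,20],[0,0,0,1,-4.2,0,20],[0,0,0,1,-4.2,0,20]]'
cat > post.py <<'E'
from h import *
o=get_obs(); R,p=toolR(o); print(o["clock"],p,o["grip_width"],o["qpos"])
s,W=cloud("wrist"); save("w3",s["color"])
h=cv2.cvtColor(s["color"],cv2.COLOR_RGB2HSV)
N=lambda a,b,zl,zh,rad,sat:(h[...,1]<sat)&(np.hypot(W[...,0]-a,W[...,1]-b)<rad)&(W[...,2]>zl)&(W[...,2]<zh)
P=W[N(.553,.195,.046,.056,.03,60)&(h[...,2]>120)]; cc,r=cv2.minEnclosingCircle(P[:,:2].astype(np.float32)); print("seat",len(P),cc,r,np.median(P[:,2]))
P=W[N(.553,.195,.075,.1,.025,255)]; print("tip",len(P),P.mean(0).round(4),P[:,2].max())
P=W[N(.4545,.176,.055,.08,.05,60)]; cc,r=cv2.minEnclosingCircle(P[:,:2].astype(np.float32)); print("master",len(P),cc,r,np.median(P[:,2]))
red=((h[...,0]<8)|(h[...,0]>172))&(h[...,1]>130)&(W[...,2]>.09)&(W[...,2]<.12)&(W[...,0]>.6)
P=W[red]; print("red",len(P))
if len(P)>20: print(P.mean(0),cv2.minAreaRect(P[:,:2].astype(np.float32)*1000))
E
python3 post.py
```

```text
clock: 4.22
ee_pos: [0.4517, 0.0948, 0.1903]
eef_rot: [0.0, 0.992, 0.127, 0.0]
force: [1.3, -0.7, -3.4]
grip_width: 0.0315
grip_force: 30.0
clock: 4.63
ee_pos: [0.4492, 0.2025, 0.1898]
eef_rot: [-0.0, 0.992, 0.129, -0.0]
force: [0.0, 0.0, -2.7]
grip_width: 0.0316
grip_force: 30.0
4.6333 [0.44924908 0.20248996 0.18983579] 0.031568101025999176 [-0.07596296  0.26741848 -0.52652088  1.92198354  0.15882322  0.99319366
 -1.98549458]
seat 1182 (0.5535815358161926, 0.1956603080034256) 0.0196682196110487 0.0498219667060939
tip 287 [0.5514 0.1967 0.0854] 0.09532427350006407
master 2512 (0.45517563819885254, 0.17520955204963684) 0.039675142616033554 0.06373954637485764
red 0
```

View pics/w3.png

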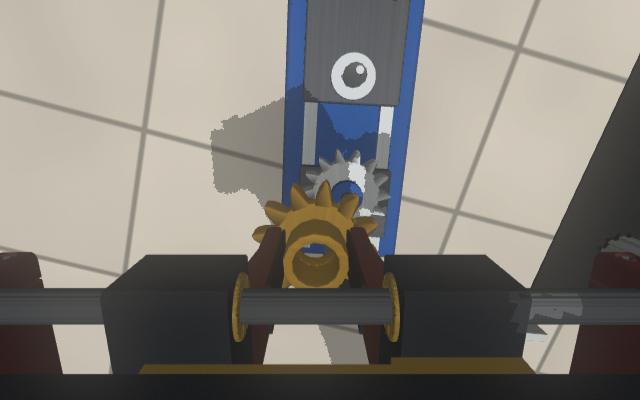

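The view shows the gear in the fingers (hub (316,262)), the post and seat at (353,75) and the master at (345,185). Next I'll measure the gear's offset in the hand.

```bash
cat > hand.py <<'E'
from h import *
o=get_obs(); R,p=toolR(o)
s,W=cloud("wrist"); h=cv2.cvtColor(s["color"],cv2.COLOR_RGB2HSV); T=(W-p)@R
br=(h[...,0]>12)&(h[...,0]<32)&(h[...,1]>100)
br&=(np.hypot(T[...,0],T[...,1])<.05)
zz=T[br][:,2]; print(np.histogram(zz,bins=np.arange(-.04,.03,.004)))
t=np.percentile(zz[(zz<-.008)],[5,50]); m=br&(abs(T[...,2]-t[1])<.004)
P=T[m]; cc,r=cv2.minEnclosingCircle(P[:,:2].astype(np.float32)); print("hub tool xy",cc,r,np.median(P[:,2]),len(P))
A=np.c_[P[:,:2],np.ones(len(P))]; print("slope",np.linalg.lstsq(A,P[:,2],rcond=None)[0])
hub=R@np.array([*cc,0])+p; d=np.array([.5535,.1957,p[2]])-hub; print("go",(R.T@d/.025).round(3))
E
python3 hand.py
```

```text
(array([   0,    1,    0,    0,    0, 1182,  591,  355,  304,  304,  271,
       2555,  627,  350,  151,    0,    0]), array([-4.00000000e-02, -3.60000000e-02, -3.20000000e-02, -2.80000000e-02,
       -2.40000000e-02, -2.00000000e-02, -1.60000000e-02, -1.20000000e-02,
       -8.00000000e-03, -4.00000000e-03, -3.46944695e-17,  4.00000000e-03,
        8.00000000e-03,  1.20000000e-02,  1.60000000e-02,  2.00000000e-02,
        2.40000000e-02,  2.80000000e-02]))
hub tool xy (0.017361607402563095, 0.005352646112442017) 0.038532804697752 -0.1067424541542316 4714
slope [ 0.56895479  0.01494994 -0.11755659]
go [ 3.274e+00  1.036e+00 -2.000e-03]
```

```bash
sed -i 's/^t=.*/m=br\&(T[...,2]>-.021)\&(T[...,2]<-.0155)/' hand.py; python3 hand.py | tail -3
```

```text
hub tool xy (-0.0015120224561542273, 0.00019008804520126432) 0.01663399487733841 -0.01662369689269806 1383
slope [-0.00132764 -0.00236848 -0.01665063]
go [ 4.029e+00  1.195e+00 -2.000e-03]
```

```bash
python3 -m inch '[[0,0,0,1.4,0.4,0,20],[0,0,0,2.8,0.8,0,20],[0,0,0,4.03,1.2,0,20],[0,0,0,4.03,1.2,0,20],[0,0,0,4.03,1.2,0,20],[0,0,0,4.03,1.2,0,20]]'
python3 hand.py | tail -3
```

```text
clock: 5.28
ee_pos: [0.5545, 0.1962, 0.1896]
eef_rot: [0.0, 0.992, 0.127, -0.001]
force: [-0.3, 0.7, -3.0]
grip_width: 0.0315
grip_force: 30.0
hub tool xy (-0.002049411181360483, 0.00041909157880581915) 0.016496123746037483 -0.016614162495288597 1365
slope [-0.00127218 -0.00220766 -0.01662996]
go [ 0.036 -0.007  0.   ]
```

```bash
python3 -m inch '[[0,0,0,0.03,0,0.8,20],[0,0,0,0.03,0,1.6,20],[0,0,0,0.03,0,2.4,20],[0,0,0,0.03,0,3,20],[0,0,0,0.03,0,3.4,20],[0,0,0,0.03,0,3.7,20],[0,0,0,0.03,0,3.9,20],[0,0,0,0.03,0,3.9,20]]'
```

```text
clock: 6.0
ee_pos: [0.5554, 0.1977, 0.0923]
eef_rot: [0.0, 0.992, 0.128, -0.0]
force: [0.0, -0.4, -3.6]
grip_width: 0.0313
grip_force: 30.0
```

```bash
python3 -m inch '[[0,0,0,0,0.03,0.3,20],[0,0,0,0,0.03,0.5,20],[0,0,0,0,0.03,0.7,20],[0,0,0,0,0.03,0.85,20],[0,0,0,0,0.03,0.85,20]]'
```

```text
clock: 6.42
ee_pos: [0.5556, 0.1968, 0.0705]
eef_rot: [0.0, 0.992, 0.128, -0.0]
force: [-0.1, 0.1, -3.5]
grip_width: 0.0315
grip_force: 30.0
```

```bash
python3 -m inch '[[0,0,0,0,0,0,40],[0,0,0,0,0,0,54],[0,0,0,0,0,0,54],[0,0,0,0,0,0,54],[0,0,0,0,0,-0.5,54],[0,0,0,0,0,-1.2,54],[0,0,0,0,0,-2.4,54],[0,0,0,0,0,-3.8,54],[0,0,0,0,0,-5.2,54],[0,0,0,0,0,-5.2,54]]'
cat > chk.py <<'E'
from h import *
import sys
print(get_obs()["clock"])
for n in sys.argv[1:]:
    s,W=cloud(n); save("chk_"+n,s["color"]); h=cv2.cvtColor(s["color"],cv2.COLOR_RGB2HSV)
    br=(h[...,0]>12)&(h[...,0]<32)&(h[...,1]>100)&(W[...,1]>.1)&(W[...,1]<.28)&(W[...,0]>.42)&(W[...,0]<.65)
    for lo,hi,k in((.055,.067,"disc"),(.08,.1,"hub")):
        P=W[br&(W[...,2]>lo)&(W[...,2]<hi)]
        if len(P)>5: cc,r=cv2.minEnclosingCircle(P[:,:2].astype(np.float32)); print(n,k,len(P),np.round(cc,4),round(r,4),np.median(P[:,2]))
    P=W[(h[...,1]<60)&(np.hypot(W[...,0]-.4545,W[...,1]-.176)<.06)&(W[...,2]>.058)&(W[...,2]<.08)]
    if len(P)>5: cc,r=cv2.minEnclosingCircle(P[:,:2].astype(np.float32)); print(n,"master",len(P),np.round(cc,4),round(r,4))
    P=W[((h[...,0]<8)|(h[...,0]>172))&(h[...,1]>130)&(W[...,2]>.095)&(W[...,2]<.115)&(W[...,0]>.5)&(W[...,1]>.1)&(W[...,1]<.3)]
    if len(P)>5: print(n,"red",len(P),P.mean(0).round(4),P[:,2].max(),cv2.minAreaRect(P[:,:2].astype(np.float32)*1000))
E
python3 chk.py wrist top
```

```text
clock: 7.25
ee_pos: [0.559, 0.1991, 0.2098]
eef_rot: [-0.001, 0.992, 0.128, 0.006]
force: [0.9, 1.1, 0.8]
grip_width: 0.0541
grip_force: 0.0
7.25
wrist disc 1824 [0.5545 0.1953] 0.0347 0.06173059727443264
wrist hub 560 [0.5542 0.1953] 0.016 0.08545185287604194
wrist master 1371 [0.4547 0.1754] 0.04
wrist red 970 [0.6362 0.2128 0.1017] 0.1042615312605647 ((636.1956176757812, 212.8432159423828), (11.750088691711426, 48.91858673095703), 11.390542984008789)
top disc 241 [0.5544 0.1962] 0.0341 0.06149773265322624
top hub 72 [0.5545 0.196 ] 0.0163 0.08511899722949046
top master 416 [0.455  0.1752] 0.0394
```

The gear is fully seated (disc top 0.0617, hub top 0.0855, centred within about 1 mm). Next I'll bring closed fingers down behind the plate.

```bash
python3 -m inch '[[0,0,0.66,1.4,0.1,0,10],[0,0,0.66,2.8,0.2,0,0],[0,0,0.66,4,0.3,0,0],[0,0,0.66,4.7,0.32,0,0],[0,0,0.66,4.7,0.32,0,0],[0,0,0.66,4.7,0.32,0,0],[0,0,0.66,4.7,0.32,0,0]]'
python3 -m inch '[[0,0,0,0,0,1.3,0],[0,0,0,0,0,2.6,0],[0,0,0,0,0,3.9,0],[0,0,0,0,0,4.7,0],[0,0,0,0,0,5.2,0],[0,0,0,0,0,5.2,0],[0,0,0,0,0,5.2,0]]'
python3 -c "
from h import *
R,p=toolR();print(R.round(3),R.T@(np.array([.6362,.2128,p[2]])-p)/.025)"
```

```text
clock: 7.93
ee_pos: [0.6703, 0.2191, 0.2003]
eef_rot: [0.0, 0.995, 0.099, -0.001]
force: [-0.3, 0.5, -0.0]
grip_width: 0.0106
grip_force: 0.0
clock: 8.52
ee_pos: [0.6713, 0.2191, 0.0719]
eef_rot: [-0.0, 0.995, 0.099, -0.0]
force: [0.3, -0.0, 0.2]
grip_width: 0.0006
grip_force: 0.0
[[ 0.98   0.197 -0.   ]
 [ 0.197 -0.98   0.   ]
 [-0.    -0.    -1.   ]] [-1.42660131e+00 -2.82875263e-02  2.73630946e-04]
```

```bash
python3 -m inch '[[0,0,0,-0.4,0,0,0],[0,0,0,-0.7,0,0,0],[0,0,0,-0.9,0,0,0],[0,0,0,-1.1,0,0,0],[0,0,0,-1.25,0,0,0],[0,0,0,-1.4,0,0,0],[0,0,0,-1.55,0,0,0],[0,0,0,-1.7,0,0,0],[0,0,0,-1.8,0,0,0],[0,0,0,-1.9,0,0,0]]'
python3 -m inch '[[0,0,0,-0.1,0,0,0],[0,0,0,-0.2,0,0,0],[0,0,0,-0.3,0,0,0],[0,0,0,-0.4,0,0,0],[0,0,0,-0.5,0,0,0],[0,0,0,-0.55,0,0,0],[0,0,0,-0.6,0,0,0],[0,0,0,-0.65,0,0,0],[0,0,0,-0.65,0,0,0]]'
python3 chk.py wrist top
```

```text
clock: 9.35
ee_pos: [0.6279, 0.2105, 0.0737]
eef_rot: [-0.001, 0.995, 0.099, 0.004]
force: [7.9, 1.4, -2.1]
grip_width: 0.0007
grip_force: 3.8
clock: 10.1
ee_pos: [0.6125, 0.2074, 0.0737]
eef_rot: [-0.001, 0.995, 0.099, 0.004]
force: [7.9, 1.9, -4.1]
grip_width: 0.0005
grip_force: 4.4
10.1
wrist disc 152 [0.5408 0.1915] 0.0074 0.06109930638470673
wrist red 27 [0.6084 0.2046 0.0963] 0.10566414475890558 ((615.0430297851562, 203.4972381591797), (4.034528732299805, 22.685598373413086), 75.8978271484375)
top red 17 [0.5973 0.1859 0.101 ] 0.10758904081634088 ((597.4442138671875, 186.83123779296875), (6.986169815063477, 12.731820106506348), 21.295997619628906)
```

```bash
python3 -m inch '[[0,0,0,-0.1,0,0,0],[0,0,0,-0.2,0,0,0],[0,0,0,-0.3,0,0,0],[0,0,0,-0.3,0,0,0]]'
```

```text
clock: 10.53
ee_pos: [0.6097, 0.2068, 0.074]
eef_rot: [-0.002, 0.995, 0.098, 0.008]
force: [24.0, 7.0, -17.4]
grip_width: 0.0007
grip_force: 12.5
```

Force rose to 25 N at the stop. I'll back off, rise and look.

```bash
python3 -m inch '[[0,0,0,0.3,0,0,0],[0,0,0,0.9,0,0,0],[0,0,0,1.4,0,0,0],[0,0,0,1.4,0,-1,0],[0,0,0,1.4,0,-2.2,0],[0,0,0,1,0,-3.6,0],[0,0,0,-0.2,0,-4.8,0],[0,0,0,-1.4,0,-5.6,0],[0,0,0,-2.4,0,-5.6,0],[0,0,0,-2.4,0,-5.6,0]]'
python3 -m inch '[[0,0,0,0,0,0,0],[0,0,0,0,0,0,0]]'; python3 chk.py wrist top
python3 -c "
import cv2;a=cv2.imread('pics/chk_wrist.png')[:300,120:560];cv2.imwrite('pics/c1.png',cv2.resize(a,(800,545)))"
```

```text
clock: 11.37
ee_pos: [0.5397, 0.1934, 0.2146]
eef_rot: [0.0, 0.995, 0.1, 0.001]
force: [-0.2, 0.8, 0.1]
grip_width: 0.0004
grip_force: 0.0
clock: 11.53
ee_pos: [0.5437, 0.1931, 0.2122]
eef_rot: [0.0, 0.995, 0.099, 0.001]
force: [0.5, -0.6, 0.5]
grip_width: 0.0007
grip_force: 0.0
11.5333
wrist disc 1482 [0.5117 0.1867] 0.0349 0.061733165155984704
wrist hub 262 [0.5118 0.187 ] 0.0157 0.08535188115806576
wrist master 51 [0.4836 0.1765] 0.0336
wrist red 915 [0.593  0.2039 0.1016] 0.10398848967316357 ((592.8600463867188, 204.15919494628906), (11.16345500946045, 48.99966812133789), 11.35323429107666)
top disc 259 [0.5105 0.1874] 0.0344 0.06147775914857452
top hub 69 [0.5114 0.1868] 0.0161 0.08544732130544627
top master 458 [0.4621 0.1758] 0.0518
top red 45 [0.5908 0.2079 0.1009] 0.10481150946203023 ((590.82763671875, 207.54019165039062), (9.956093788146973, 24.66281509399414), 9.565520286560059)
```

View pics/c1.png

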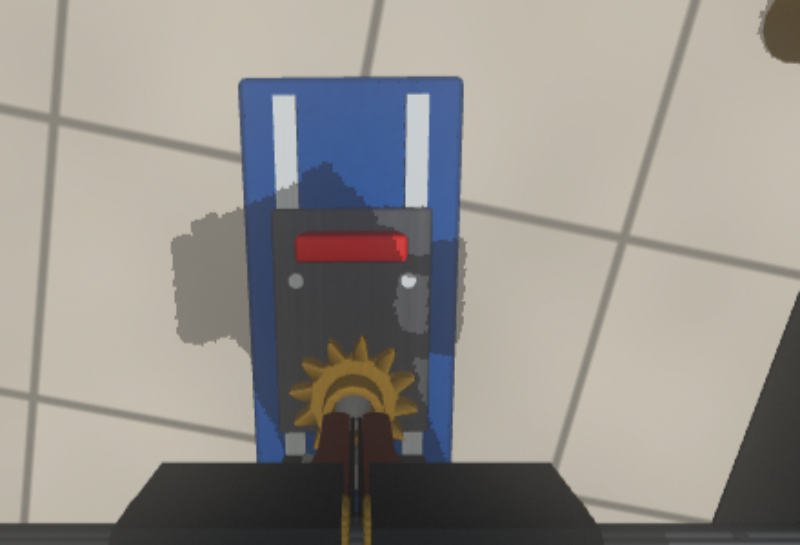

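The carriage has moved about 44 mm, so it's home. I'll move back to see whether the master is in mesh.

```bash
python3 -m inch '[[0,0,0,-1.4,0,-0.2,0],[0,0,0,-2.8,0,-0.4,0],[0,0,0,-4.2,0,-0.4,0],[0,0,0,-5,0,-0.4,0],[0,0,0,-5,0,-0.4,0],[0,0,0,-5,0,-0.4,0]]'; python3 chk.py wrist
python3 - <<'E'
from h import *
s,W=cloud("wrist"); h=cv2.cvtColor(s["color"],cv2.COLOR_RGB2HSV)
P=W[(h[...,1]<70)&(W[...,2]>.061)&(W[...,2]<.068)&(W[...,0]<.5)&(W[...,0]>.36)&(abs(W[...,1]-.175)<.06)]
u=np.array([-.98,-.197]);q=(P[:,:2]-[.455,.1753])@u; print(np.percentile(q,[.5,99.5]),len(P))
B=W[(h[...,0]>100)&(h[...,0]<130)&(h[...,1]>100)&(W[...,2]>.072)&(W[...,0]<.5)&(abs(W[...,1]-.175)<.06)]
cc,r=cv2.minEnclosingCircle(B[:,:2].astype(np.float32)); print("bluehub",len(B),cc,r,B[:,2].max())
a=s["color"][:300,120:560]; save("c2",cv2.resize(a,(800,545)))
E
```

```text
clock: 12.13
ee_pos: [0.4207, 0.1686, 0.2215]
eef_rot: [0.0, 0.995, 0.099, 0.0]
force: [0.7, -0.1, -0.0]
grip_width: 0.0009
grip_force: 0.0
12.1333
wrist disc 2099 [0.5116 0.1865] 0.0346 0.06189614770527377
wrist hub 619 [0.5109 0.1866] 0.016 0.08560887053997232
wrist master 3545 [0.462  0.1769] 0.0525
[-0.03074138  0.0678017 ] 3398
bluehub 538 (0.44933170080184937, 0.17454148828983307) 0.013628432527184486 0.07608786487454475
```

View pics/c2.png

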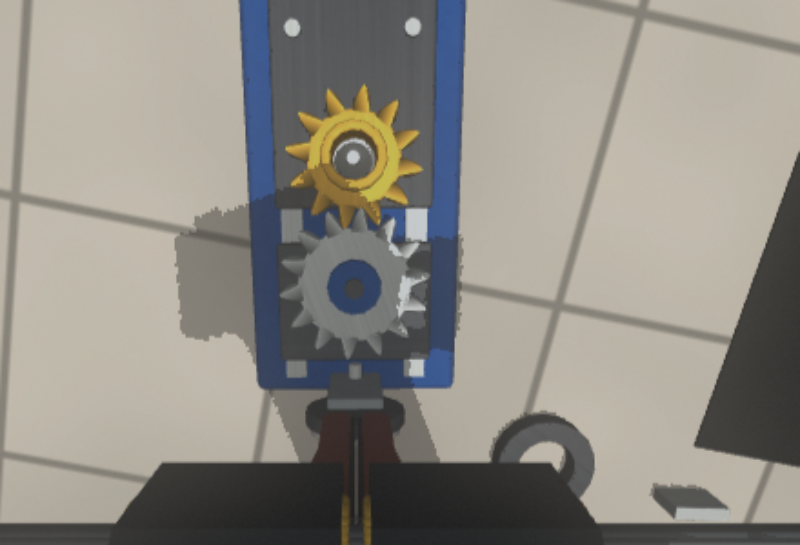

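The teeth interlock around (355,220) in the crop. The master is pushed back about 6 mm, and the gripper touches nothing.

```bash
python3 -c "
from bench import workorder; print(workorder.job_done())"
```

```text
the job is handed in; nothing more can be done
None
```

I handed the job in at about 12 s, without a verdict shown. The 12-tooth gear is fully down on the post, the carriage is home (about 44 of 45 mm) and in mesh with the master pushed back about 6 mm. I never touched the other two brass gears, and the gripper is clear.

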